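Roll-test two rotor shafts and sort out the bent ones

ROBOT

A 6-joint arm with a two-finger parallel gripper is mounted at the origin on the work surface. World frame = base frame: x ahead of the robot, y to its left, z up, the work surface at z = 0. Lengths are in m, angles in rad, forces in N, time in s.
With the tool pointing down it reaches from about 0.325 to 0.925 m from the base axis. Payload 3.1 kg.
Tool frame: the origin (TCP) lies midway between the tips of the shut fingers; the grasp point (between the pads) lies robot.grasp_offset behind it (robot.grasp_offset is the distance from the TCP to the grasp point, in m); z points along the fingers, y is the line along which they close (so a half turn about z gives the same grasp; the last joint's range is limited). The gripper opens to 85 mm and grips with 20 to 120 N. Pads are 22 mm wide; open, the fingers measure 114 mm over their backs; the gripper's body (76 mm by 85 mm) begins 54 mm behind the grasp point. The pads swing forward as they close: fully open they stand 13 mm farther back than shut.
Start: joints at [-1.456, 0.217, 1.613, -0, 1.311, -0.112], TCP at [0.141, -0.609, 0.231] pointing down, gripper open.
Joint ranges: [-2.75, 2.75], [-0.78, 2.1], [0.31, 2.55], [-1.13, 4.27], [0.13, 2.63], [-2.58, 2.58]. Speed limits (rad/s): [2.79, 2.79, 3.14, 3.14, 3.14, 3.14].

INTERFACE

Orientations are given as a 3x3 rotation matrix whose columns are the frame's x, y, z axes.
In Python, from workcell import robot, grab_frame, nets gives the robot as it stands. The module is installed in compiled form; this text tells all that it offers.
- The arm moves only by the shell command python3 -m creep 'ROWS' [FORCE]. ROWS is JSON, a list of rows, each a list of 5 numbers: the gripper command: -1 is shut, 1 is fully open, values between are in proportion, then the shift along the tool's x, y, z in mm, then the turn about the tool's z in rad. In form: [[jaw, tx, ty, tz, twist], ...]. A call has 1 to 5 rows; each row is the pose to reach, as a shift and turn from the pose commanded when the call began, along the tool's axes at that moment; what a row does not reach only later rows make up. A row lasts 1/12 s, in which the tool goes at most 41.7 mm and 7.16 degrees, less where a joint would pass 70% of its speed; a pose out of reach is approached as far as the arm can. A call with a gripper value outside its range is refused whole. The fingers move at their own pace and stop on an object; FORCE is the grip in N (left out, the last holds). Time passes only in rows, so rows that repeat a pose let the fingers close. It gives the time, the measured TCP pose, the force, the opening and the grip force at its end, in the units of the state.
- robot.get_state(): the state, without advancing time (a new reading comes with each control period).
- grab_frame(name): name is "scene" or "top"; returns a dict with "image" (400x640x3 uint8, red, green, blue), "mtx" (3x3 intrinsics, pixels), "R" (3x3) and "t" (3): a world point X has camera coordinates R X + t. Camera axes: x right, y down, z forward; pixel columns grow to the right and rows downward; lengths in m; the calibration is good to about 2 mm. A picture is of the moment at which its call begins. There is no depth.
- robot.finish_job(): hands the job in; it is judged then, once.
Trained networks look in the newest picture that a camera, given by its name, has taken for a name from the list of things; names that differ only in an ending like _2 or _b are one class to them, and where a whole thing is asked for, a point or a joint stands for the part that bears it (a point fixed in the world has none). Each returns a list of dicts, best first, with "score" (0 to 1); they miss things now and then, are a little off and sometimes report something else, mostly with a low value. They report only what shows in the picture. A call takes as long as a camera call. They do not tell look-alikes from the thing itself.
- nets.search_frame(query, camera): "position" ([x, y, z] in m, in world coordinates, good to about 4 mm: the middle of the surface that is visible of it).
- nets.trace(query, camera): "mask" (400x640 bool, what is visible of it).
The state is a dict: "t": time; "q": joint angles; "qvel": joint speeds; "joint_efforts": joint torques, N m; "eef_pos": TCP position; "eef_rot": TCP orientation; "contact_force": force on the tool from outside, world axes, zero at the start; "moment": the same for the moment, N m; "gripper_width": opening from 0.0 (shut) to 1.0 (fully open); "finger_force": force on a finger pad.
Only numpy, scipy, OpenCV 4.12 (cv2) and the standard library are available. Lean on these libraries where they do the work, as an engineer would, in place of code of your own. Each camera call takes 0.05 s, during which the arm holds its last target. There are 200 camera calls.

TASK

Test both rotor shafts for bends, first the robot's left one (+y), then the right one: with light fingertip pressure on its bare middle (never pressing it onto the plate with more than 25 N), roll each one about half a turn along the steel plate and feel how far its bow lifts the fingertips: over 3 mm it is bent, else straight. Then lay every straight shaft in a groove of the wooden rack and every bent one flat in the red tray, without dropping them, let go, and leave the other things on the bench alone.

Things in the scene. Friction and masses are not known exactly. Their poses are not given: they have to be found in the camera images.
- plate: fixed dark grey steel plate, 220 (its x) x 270 (its y) x 24 mm, origin at the centre of its underside, z up. The shafts start on it, axes roughly along its x (within 0.07 rad), one about 20 mm to +y and one about 85 mm to -y of its centre. Each has room to roll 65 mm in +y if the +y one goes first; a shaft left alone stays put, but a bent one may roll back when let go
- plate_top (a point): centre of the plate's top face. Each shaft's bare part is bowed off the line through its bearings by 0 to 3.2 mm, hidden: up to 1.5 mm counts as straight, more as bent (from 1.3 to 1.9 mm either place is accepted). There may be 0, 1 or 2 bent ones. In half a turn the fingertips outrun the shaft by 19 mm, so touch down a little behind its top
- plate_stop (a point): middle of the top of the yellow stop bar on the plate's +y edge: 10 mm wide and high, inner face 125 mm from the plate's centre; another at -y. A bow hangs straight down at the start, so half a turn raises the top of the bare part by twice the bow (over 3 mm if bent, less if straight). Half a turn: the shaft travels 44 mm, fingertips on the bare part 63
- shaft_a: rotor shaft along its own x, 140 mm over brass end stubs. A dark bearing, 28 mm diameter, at each end (55 to 63 mm from the middle); between them 110 mm of bare bright shaft, 12 mm diameter. 0.16 to 0.25 kg (hidden). Origin midway on the line through the bearings, 14 mm above what they lie on; z up at the start, turns as it rolls. Straight or bent, not told. Starts on the left (+y)
- shaft_b: rotor shaft along its own x, 140 mm over brass end stubs. A dark bearing, 28 mm diameter, at each end (55 to 63 mm from the middle); between them 110 mm of bare bright shaft, 12 mm diameter. 0.16 to 0.25 kg (hidden). Origin midway on the line through the bearings, 14 mm above what they lie on; z up at the start, turns as it rolls. Straight or bent, not told. Starts on the right (-y)
- reject_tray: fixed red plastic open tray, 200 (x) x 160 (y) x 35 mm outside, walls and floor 5 mm, origin at the centre of its underside
- tray_floor (a point): centre of the tray's inner floor. Shafts lie along the tray's x, flat on the floor (shaft origin 14 mm above this point), side by side if two, e.g. 27 mm either side of the centre line
- rack: fixed wooden rack, board 180 (x) x 150 (y) x 12 mm, origin at the centre of its underside. Two rows (x = -60 and +60 mm) of three dark blocks (y = -48, 0, +48 mm; each 26 (x) x 10 (y) mm, 14 mm high) make two grooves along x, 38 mm wide. The 90 mm between the rows is free for fingers
- rack_groove1 (a point): on the board at the middle of the groove at y = +24 mm; a laid shaft's origin is 14 mm above it, along the rack's x
- rack_groove2 (a point): the same for the groove at y = -24 mm
- hammer: bystander: hammer lying on the bench beyond the plate, leave alone
- wrench: bystander: wrench lying on the near side, leave alone
- oil_bottle: bystander: green bottle, 60 mm wide, 170 mm tall, leave alone
- bolt_pot: bystander: dark steel bowl, 70 mm wide, 50 mm tall, leave alone
- pipe_elbow: bystander: black pipe elbow about 43 mm thick, beyond the plate, leave alone
- funnel: bystander: black funnel standing mouth down, 104 mm wide, 100 mm tall, leave alone
- screwdriver: bystander: screwdriver lying on the near side, leave alone
Things that resemble listed ones, but are neither listed nor needed, are in the scene too. Leave any purple or turquoise look-alike of the shaft_a alone. Leave any green look-alike of the shaft_b alone.

How it is judged:
On the way, in this order (a step that is already met when the one before it is completed fails the run):
1. the left shaft (shaft_a) is rolled along the plate (20 degrees or more) under pressing fingertips (angle between shaft_a's own z axis and vertical above 0.35 rad and contact force between the fingers and shaft_a above 0.5 N and contact force between shaft_a and plate above 2.7 N), for 0.1 s.
2. then the right shaft (shaft_b) likewise (angle between shaft_b's own z axis and vertical above 0.35 rad and contact force between the fingers and shaft_b above 0.5 N and contact force between shaft_b and plate above 2.7 N), for 0.1 s.
At the end, for the whole second after the job is handed in: each bent shaft (bow over 1.5 mm) lies flat on the floor of the red tray and each straight one in a groove of the rack, down on the board, within 20 mm of centred lengthways and 0.15 rad of the groove, at rest and released; a bow of 1.3 to 1.9 mm may lie in either (((z of shaft_a_mid_c0 in the frame of shaft_a below -0.0013 m and x of shaft_a in the frame of reject_tray between -0.03 and 0.03 m and y of shaft_a in the frame of reject_tray between -0.062 and 0.062 m and z of shaft_a in the frame of reject_tray below 0.026 m) or (z of shaft_a_mid_c0 in the frame of shaft_a above -0.0019 m and x of shaft_a in the frame of rack between -0.02 and 0.02 m and y of shaft_a in the frame of rack between -0.036 and 0.036 m and z of shaft_a in the frame of rack below 0.031 m and angle between the x axis of shaft_a and the x axis of rack, either way round below 0.15 rad)) and linear speed of each of shaft_a, shaft_b below 0.02 m/s and ((z of shaft_b_mid_c0 in the frame of shaft_b below -0.0013 m and x of shaft_b in the frame of reject_tray between -0.03 and 0.03 m and y of shaft_b in the frame of reject_tray between -0.062 and 0.062 m and z of shaft_b in the frame of reject_tray below 0.026 m) or (z of shaft_b_mid_c0 in the frame of shaft_b above -0.0019 m and x of shaft_b in the frame of rack between -0.02 and 0.02 m and y of shaft_b in the frame of rack between -0.036 and 0.036 m and z of shaft_b in the frame of rack below 0.031 m and angle between the x axis of shaft_b and the x axis of rack, either way round below 0.15 rad))); the robot touches nothing.
It fails at once if shaft_a pressed on the plate with more than 25 N from above (not while gripping it) (contact force between shaft_a and plate above 25 N and height (world z) of the grasp point above 0.054 m).
It fails at once if shaft_a dropped or forced into the tray or rack (over 30 N) (contact force between shaft_a and reject_tray above 30 N or contact force between shaft_a and rack above 30 N).
It fails at once if shaft_b pressed on the plate with more than 25 N from above (not while gripping it) (contact force between shaft_b and plate above 25 N and height (world z) of the grasp point above 0.054 m).
It fails at once if shaft_b dropped or forced into the tray or rack (over 30 N) (contact force between shaft_b and reject_tray above 30 N or contact force between shaft_b and rack above 30 N).
It fails at once if a bystander pushed more than 30 mm (distance of any of hammer, wrench, oil_bottle, bolt_pot, pipe_elbow, funnel, screwdriver from where it was at the start of the episode above 0.03 m).
It also fails if it takes over 69 s, if anything falls off the work surface, if the arm or the gripper's body presses on something with over 40 N, if the wrist force passes 120 N, or if a joint passes its speed limit or range.

## Working session

There is one attempt and no reset: what is moved stays moved. The work goes in short steps, Python scripts to look and compute and a shell command to move; the robot and the scene stay as the last step left them, time stands still between calls to the robot, and variables do not carry over. Pictures are saved under pics/ and viewed, at most 10 in all, crops included, and the job is handed in when it is done.

```bash
mkdir -p pics
cat > h.py <<'E'
import numpy as np, cv2
from workcell import robot, grab_frame, nets
def px(f,X):
    c=f["R"]@np.array(X)+np.array(f["t"]).ravel(); p=f["mtx"]@c; return p[:2]/p[2]
def ray(f,u,v,z):
    d=f["R"].T@np.linalg.inv(f["mtx"])@np.array([u,v,1.]); c=-f["R"].T@np.array(f["t"]).ravel()
    return c+d*(z-c[2])/d[2]
def save(f,n): cv2.imwrite("pics/"+n,cv2.cvtColor(f["image"],cv2.COLOR_RGB2BGR))
E
python3 - <<'E'
from h import *
s=robot.get_state(); print(robot.grasp_offset,s)
for c in("top","scene"):
    f=grab_frame(c); save(f,c+"0.png")
    for q in("plate","plate_stop","shaft_a","reject_tray","rack","oil_bottle","funnel","pipe_elbow","bolt_pot"):
        for r in nets.search_frame(q,c)[:4]: print(c,q,np.round(r["position"],3),round(r["score"],2),px(f,r["position"]).round())
E
```

```text
0.0187 {'t': 0.0, 'q': array([-1.45620689e+00,  2.17781686e-01,  1.61492652e+00, -7.16061621e-06,
        1.31132023e+00, -1.12201784e-01]), 'qvel': array([ 7.64115726e-04,  1.81912403e-03, -9.01133745e-04,  9.46781225e-04,
        3.26303111e-04,  1.74569969e-05]), 'joint_efforts': array([ 2.54270908e-06, -3.96843195e+01, -3.03852510e+01, -1.73981502e-04,
        9.62978520e-03,  2.15226237e-08]), 'eef_pos': array([ 0.14045657, -0.6081708 ,  0.22995519]), 'eef_rot': array([[ 9.74392535e-01,  2.24853524e-01, -2.85379421e-04],
       [ 2.24853548e-01, -9.74389568e-01,  2.41901157e-03],
       [ 2.65852546e-04, -2.42123539e-03, -9.99997033e-01]]), 'contact_force': array([-0.14230689, -0.13401668, -1.06259482]), 'moment': array([-0.03661364, -0.04262396, -0.04652778]), 'finger_force': 0.0, 'gripper_width': 1.0005339004279747}
top plate [0.561 0.012 0.021] 0.61 [305. 187.]
top plate [ 0.497 -0.298  0.01 ] 0.47 [413. 207.]
top plate_stop [0.564 0.013 0.023] 0.76 [305. 186.]
top shaft_a [ 0.569 -0.061  0.042] 0.79 [331. 182.]
top shaft_a [0.241 0.268 0.02 ] 0.6 [211. 304.]
top shaft_a [ 0.
[... 644 characters left out ...]
36. 235.]
scene shaft_a [0.58  0.038 0.04 ] 0.76 [345. 228.]
scene shaft_a [ 0.397 -0.481  0.019] 0.74 [196. 193.]
scene shaft_a [0.253 0.273 0.017] 0.71 [403. 170.]
scene shaft_a [ 0.584 -0.066  0.041] 0.54 [312. 228.]
scene reject_tray [0.466 0.339 0.003] 0.91 [431. 212.]
scene rack [ 0.514 -0.302  0.01 ] 0.76 [242. 219.]
scene rack [ 0.772 -0.024  0.039] 0.5 [325. 277.]
scene oil_bottle [0.734 0.207 0.022] 0.68 [404. 271.]
scene oil_bottle [0.699 0.393 0.09 ] 0.57 [470. 247.]
scene funnel [ 0.718 -0.382  0.028] 0.87 [204. 263.]
scene pipe_elbow [ 0.771 -0.024  0.04 ] 0.71 [325. 277.]
scene bolt_pot [ 0.725 -0.214  0.029] 0.86 [261. 266.]
scene bolt_pot [0.465 0.336 0.006] 0.22 [430. 211.]
```

```bash
python3 -c "
import cv2
a=cv2.imread('pics/top0.png');cv2.imwrite('pics/top0c.png',cv2.resize(a[90:340,140:480],None,fx=2.3,fy=2.3,interpolation=3))"
```

```text
(no output)
```

View pics/top0c.png

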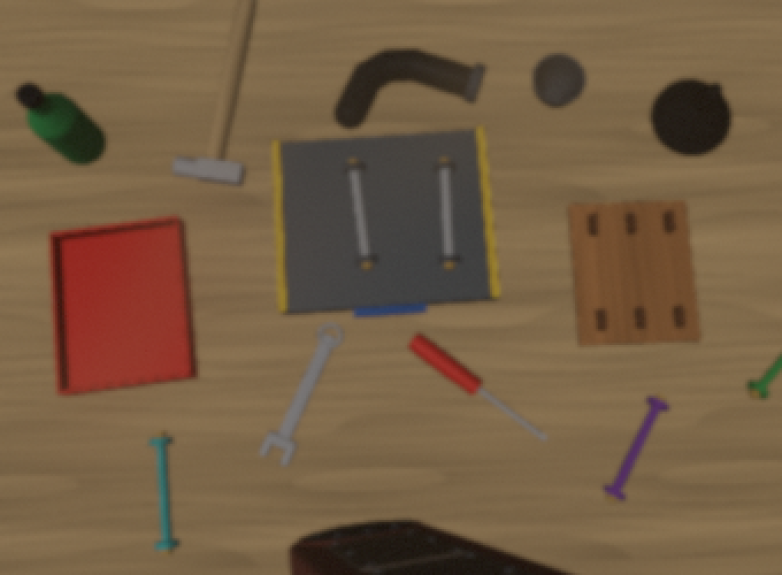

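View pics/scene0.png

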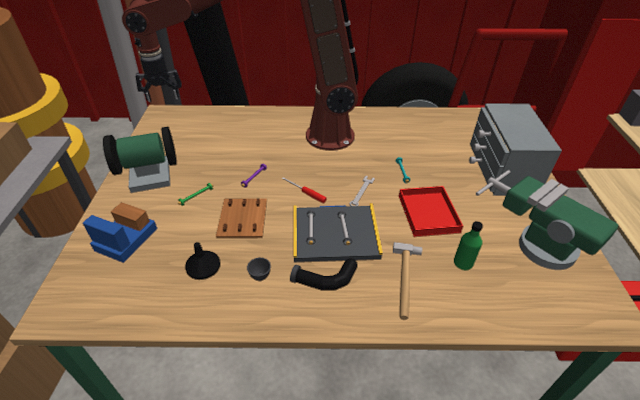

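The top view (crop scale 2.3, offset 140,90) shows the left shaft from crop (353,163) to (367,263) and the right one from (445,160) to (449,263). The tray is on the left and the rack on the right; purple, turquoise and green look-alikes lie well away. The scene view agrees. Next I'll take precise measurements.

```bash
cat > meas.py <<'E'
from h import *
def rect(m,f,z,n):
    m=m.astype(np.uint8); k,l,st,_=cv2.connectedComponentsWithStats(m); i=1+np.argmax(st[1:,4])
    c=max(cv2.findContours((l==i).astype(np.uint8),0,1)[0],key=cv2.contourArea)[:,0]
    w=np.array([ray(f,*p,z)[:2] for p in c],np.float32)*1000
    r=cv2.minAreaRect(w); print(n,np.round(r[0],1),np.round(r[1],1),round(r[2],1)); return r
def shafts(f,c):
    hsv=cv2.cvtColor(f["image"],cv2.COLOR_RGB2HSV)
    P=[ray(f,u,v,.044) for v in range(400) for u in range(640)]
    P=np.array(P).reshape(400,640,3)
    reg=(P[...,0]>.46)&(P[...,0]<.68)&(P[...,1]>-.12)&(P[...,1]<.13)
    bare=reg&(hsv[...,2]>120)&(hsv[...,1]<60)
    k,l,st,ce=cv2.connectedComponentsWithStats(bare.astype(np.uint8))
    for i in range(1,k):
        if st[i,4]>25:
            xy=P[l==i][:,:2]*1000; d=cv2.fitLine(xy.astype(np.float32),2,0,.01,.01).ravel()
            m=(xy-d[2:])@d[:2]
            print(c,"bare",st[i,4],"centre",(d[2:]+d[:2]*(m.max()+m.min())/2).round(1),"len",(m.max()-m.min()).round(1),"ang",round(np.arctan(d[1]/d[0]),3))
if __name__=="__main__":
  for c in("top","scene"):
    f=grab_frame(c); print(c,"cam",(-f["R"].T@np.array(f["t"]).ravel()).round(2))
    shafts(f,c)
    hsv=cv2.cvtColor(f["image"],cv2.COLOR_RGB2HSV)
    P=[ray(f,u,v,.035) for v in range(400) for u in range(640)]; P=np.array(P).reshape(400,640,3)
    red=(P[...,1]>.2)&(P[...,1]<.5)&(P[...,0]>.33)&(P[...,0]<.62)&(hsv[...,1]>160)&((hsv[...,0]<6)|(hsv[...,0]>174))
    rect(red,f,.035,c+" tray z35"); rect(red,f,0.0,c+" tray z0")
    for q,z in(("rack",.012),("plate",.024)):
        rs=nets.trace(q,c)
        for r in rs[:2]: rect(r["mask"],f,z,f"{c} {q} {r['score']:.2f}")
    for r in nets.trace("shaft_a",c)[:4]: rect(r["mask"],f,.038,f"{c} shaft {r['score']:.2f}")
    # dark blocks on rack, top face z .026
    rk=(P[...,1]<-.2)&(P[...,1]>-.4)&(P[...,0]>.39)&(P[...,0]<.62)&(hsv[...,2]<75)
    k,l,st,ce=cv2.connectedComponentsWithStats(rk.astype(np.uint8))
    print([ (ray(f,*ce[i],.020)[:2]*1000).round(1).tolist()+[int(st[i,4])] for i in range(1,k) if st[i,4]>8])
E
python3 meas.py
```

```text
top cam [ 0.3  -0.02  1.05]
top tray z35 [463.7 327.2] [198.6 159.2] 6.8
top tray z0 [469.2 339.1] [205.4 164.7] 6.8
top rack 0.73 [ 496.5 -301.6] [180.2 151.4] 1.1
top rack 0.17 [752.5 228.1] [ 90.  266.8] 87.7
top plate 0.76 [562.3   8.7] [233.6 273.6] 3.4
top plate 0.53 [576.2  38.6] [145.3  27.4] 6.4
top shaft 0.81 [ 387.9 -472.4] [ 26.7 139.1] 45.7
top shaft 0.78 [ 281.7 -284.5] [ 21.2 129.9] 61.1
top shaft 0.68 [243.9 265.8] [131.6  21.6] 6.4
top shaft 0.52 [566.2 -70.6] [ 22.5 132. ] 88.6
[[556.3, -349.3, 24], [553.2, -254.4, 14], [554.3, -301.7, 18], [436.5, -304.3, 22], [437.7, -352.0, 23], [435.3, -256.4, 15]]
scene cam [ 1.49 -0.04  1.  ]
scene bare 26 centre [467.5  71.5] len 30.3 ang 1.492
scene bare 69 centre [569.9 -69.3] len 97.4 ang 0.022
scene bare 70 centre [570.8  35.9] len 102.1 ang 0.119
scene tray z35 [484. 324.] [226.8 170.7] 6.7
scene tray z0 [447.4 337.2] [235.  176.9] 6.7
scene rack 0.66 [ 508.8 -300.7] [184.2 155.7] 0.8
scene rack 0.30 [386.5 -65. ] [111.9  32.9] 49.2
scene plate 0.63 [579.3  11. ] [239.9 269.3] 3.0
scene shaft 0.60 [ 344.3 -303.8] [24.5 68.9] 69.7
scene shaft 0.58 [574.4  36.9] [141.7  20.9] 6.3
scene shaft 0.55 [573.6 -70.5] [145.3  21.7] 1.0
scene shaft 0.55 [ 419.3 -474.5] [ 35.3 136.6] 48.9
[]
```

```bash
sed -i 's/hsv\[...,2\]>120)&(hsv\[...,1\]<60/hsv[...,2]>(120 if c=="scene" else 95))\&(hsv[...,1]<(60 if c=="scene" else 70)/' meas.py
cat >> h.py <<'E'
def go(x,y,z,yaw=None):
    s=robot.get_state(); R=s["eef_rot"]; d=R.T@(np.array([x,y,z])/1000-s["eef_pos"])*1000
    y0=np.arctan2(R[1,0],R[0,0])
    print("t%.2f"%s["t"],"pos",(s["eef_pos"]*1000).round(1),"yaw %.3f"%y0,"shift",d.round(1),"twist",None if yaw is None else round(y0-yaw,3),"F",s["contact_force"].round(1))
E
python3 - <<'E'
from meas import *
f=grab_frame("top"); shafts(f,"top"); go(573,31,100,.115)
h=cv2.cvtColor(f["image"],cv2.COLOR_RGB2HSV); u,v=px(f,[.571,.037,.044]).astype(int); print(h[v,u-5:u+6].tolist())
E
python3 -m creep '[[-1,30,-28,0,0.055],[-1,60,-56,0,0.112],[-1,90,-84,0,0.112],[-1,120,-112,0,0.112],[-1,150,-140,0,0.112]]' 20
```

```text
top bare 117 centre [569.3  37.5] len 103.3 ang 0.123
top bare 122 centre [568.7 -69.5] len 105.4 ang 0.018
t1.45 pos [ 140.5 -609.   231.3] yaw 0.227 shift [ 565.3 -526.4  131.3] twist 0.112 F [-0.   0.2  2.2]
[[12, 18, 70], [9, 25, 72], [6, 17, 73], [13, 21, 84], [6, 13, 99], [6, 11, 112], [10, 14, 113], [13, 18, 100], [17, 22, 83], [15, 22, 70], [18, 18, 70]]
t: 1.87
eef_pos: [0.2559, -0.4373, 0.2313]
eef_rot: [[0.994, 0.114, 0.0], [0.114, -0.994, -0.0], [0.0, 0.0, -1.0]]
contact_force: [0.6, -0.0, 1.1]
gripper_width: 0.298
finger_force: 0.0
```

```bash
python3 -c "
from h import *; go(571,27.5,60,.119)"
```

```text
t1.87 pos [ 255.9 -437.3  231.3] yaw 0.114 shift [ 365.9 -426.   171.3] twist -0.005 F [ 0.6 -0.   1.1]
```

```bash
python3 -m creep '[[-1,25,-29,0,-0.005],[-1,50,-58,0,-0.005],[-1,75,-87,0,-0.005],[-1,100,-116,0,-0.005],[-1,125,-145,10,-0.005]]' >/dev/null
python3 -m creep '[[-1,25,-29,10,0],[-1,50,-58,20,0],[-1,75,-87,30,0],[-1,100,-116,40,0],[-1,125,-145,50,0]]' >/dev/null
python3 -m creep '[[-1,25,-29,10,0],[-1,50,-58,20,0],[-1,75,-87,30,0],[-1,100,-116,40,0],[-1,110,-132,50,0]]'
python3 -c "
from h import *; go(571,27.5,60,.119)"
```

```text
t: 3.12
eef_pos: [0.5657, 0.026, 0.1215]
eef_rot: [[0.993, 0.122, 0.003], [0.122, -0.993, 0.001], [0.003, -0.001, -1.0]]
contact_force: [-0.8, -0.6, 1.7]
gripper_width: -0.002
finger_force: 0.0
t3.12 pos [565.7  26.  121.5] yaw 0.122 shift [ 5.2 -0.8 61.5] twist 0.003 F [-0.8 -0.6  1.7]
```

```bash
python3 -m creep '[[-1,5,-1,30,0],[-1,5,-1,60,0],[-1,5,-1,70,0],[-1,5,-1,73,0],[-1,5,-1,73,0]]'
python3 -c "
from h import *; go(571,27.5,44,.119)"
```

```text
t: 3.53
eef_pos: [0.567, 0.024, 0.0476]
eef_rot: [[0.993, 0.119, -0.002], [0.119, -0.993, 0.0], [-0.002, -0.0, -1.0]]
contact_force: [0.1, 0.5, 0.2]
gripper_width: -0.003
finger_force: 0.0
t3.53 pos [567.   24.   47.6] yaw 0.119 shift [ 4.4 -3.   3.6] twist 0.0 F [0.1 0.5 0.2]
```

```bash
for i in 1; do python3 -m creep '[[-1,3,-2,1,0],[-1,3,-2,2,0],[-1,3,-2,2,0]]' | egrep "pos|force"; python3 -m creep '[[-1,0,0,1,0],[-1,0,0,1,0]]' | egrep "pos|contact"; python3 -m creep '[[-1,0,0,1,0],[-1,0,0,1,0]]' | egrep "pos|contact"; done
```

```text
eef_pos: [0.5723, 0.0262, 0.0482]
contact_force: [-0.4, -1.2, 0.6]
finger_force: 0.0
eef_pos: [0.5711, 0.0264, 0.0461]
contact_force: [0.3, -0.1, -0.4]
eef_pos: [0.5705, 0.0265, 0.0444]
contact_force: [0.7, -0.2, 0.6]
```

```bash
python3 -m creep '[[-1,0,0,1,0],[-1,0,0,1,0]]' | egrep "pos|contact"; python3 -m creep '[[-1,0,0,0.5,0],[-1,0,0,0.5,0]]' | egrep "pos|contact"
```

```text
eef_pos: [0.5704, 0.0265, 0.0431]
contact_force: [0.0, 0.2, -0.2]
eef_pos: [0.5705, 0.0265, 0.0426]
contact_force: [-0.7, 0.3, 0.8]
```

```bash
python3 -m creep '[[-1,0,0,0.5,0],[-1,0,0,0.5,0]]' | egrep "pos|contact"; python3 -m creep '[[-1,0,0,0,0]]' | egrep "pos|contact"
```

```text
eef_pos: [0.5705, 0.0265, 0.0422]
contact_force: [-0.2, 0.3, -0.2]
eef_pos: [0.5706, 0.0265, 0.0423]
contact_force: [-0.2, 0.5, 0.0]
```

```bash
python3 -m creep '[[-1,0,0,0.5,0],[-1,0,0,0.5,0]]' | egrep "pos|contact"; python3 -m creep '[[-1,0,0,0.5,0],[-1,0,0,0.5,0]]' | egrep "pos|contact"
```

```text
eef_pos: [0.5706, 0.0265, 0.0417]
contact_force: [0.6, 1.2, -0.4]
eef_pos: [0.5706, 0.0265, 0.0412]
contact_force: [-0.1, 0.9, 0.0]
```

```bash
python3 -m creep '[[-1,0,0,-5,0],[-1,0,-5,-5,0],[-1,0,-5,0,0],[-1,0,-5,0,0]]' | egrep "pos|contact"; python3 -c "
from h import *
f=grab_frame('scene'); c=f['image'][195:265,290:400]; cv2.imwrite('pics/s1.png',cv2.resize(c[...,::-1],None,fx=7,fy=7,interpolation=3))"
```

```text
eef_pos: [0.5712, 0.0318, 0.0418]
contact_force: [0.4, 0.2, 1.3]
```

View pics/s1.png

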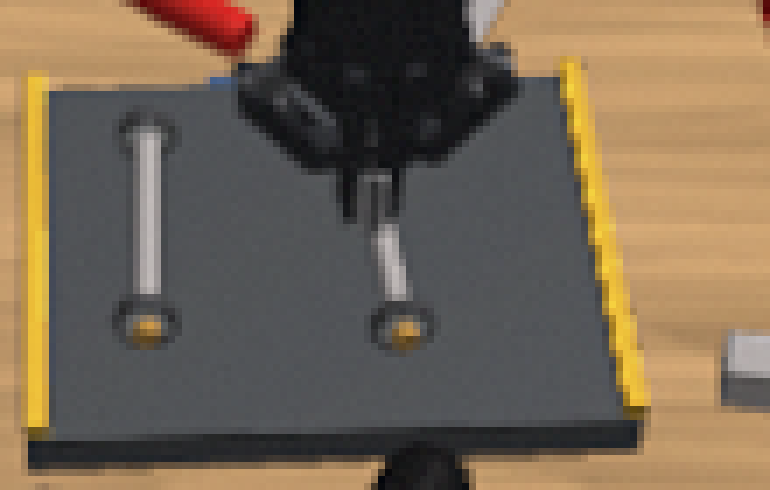

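The picture shows the shut fingers at crop (373,220), about 5 mm to the -y side of the left shaft (383,225), which looks unmoved.

```bash
python3 -m creep '[[-1,0,0,0,0]]' | egrep "pos|contact"; python3 -m creep '[[-1,0,0,0.4,0],[-1,0,0,0.4,0]]' | egrep "pos|contact";python3 -m creep '[[-1,0,0,0,0]]' | egrep "pos|contact"; python3 -c "
from h import *
from meas import *
f=grab_frame('scene');shafts(f,'scene')"
```

```text
eef_pos: [0.5708, 0.0316, 0.0417]
contact_force: [1.4, -0.1, 1.6]
eef_pos: [0.5709, 0.0314, 0.0416]
contact_force: [0.8, 0.4, 4.1]
eef_pos: [0.5708, 0.0314, 0.0416]
contact_force: [0.7, 0.3, 4.8]
scene bare 70 centre [567.6 -69.3] len 102.0 ang 0.022
scene bare 31 centre [600.   39.4] len 43.2 ang 0.096
```

```bash
python3 -m creep '[[-1,0,-2.5,0,0],[-1,0,-5,0,0],[-1,0,-7.5,0,0],[-1,0,-10,0,0],[-1,0,-10,0,0]]' | egrep "pos|contact"
```

```text
eef_pos: [0.5697, 0.0416, 0.0419]
contact_force: [0.6, -0.3, 6.1]
```

```bash
python3 -m creep '[[-1,0,-2.5,0,0],[-1,0,-5,-0.3,0],[-1,0,-7.5,-0.5,0],[-1,0,-10,-0.7,0],[-1,0,-10,-0.7,0]]' | egrep "pos|contact"
```

```text
eef_pos: [0.5685, 0.0514, 0.0427]
contact_force: [0.4, -0.4, 7.5]
```

```bash
python3 -m creep '[[-1,0,-2.5,-0.4,0],[-1,0,-5,-0.7,0],[-1,0,-7.5,-1,0],[-1,0,-10,-1.3,0],[-1,0,-10,-1.3,0]]' | egrep "pos|contact"
```

```text
eef_pos: [0.5672, 0.0614, 0.0438]
contact_force: [0.5, -0.9, 6.1]
```

```bash
python3 -m creep '[[-1,0,-2.5,-0.3,0],[-1,0,-5,-0.6,0],[-1,0,-7.5,-0.9,0],[-1,0,-10,-1.2,0],[-1,0,-10,-1.2,0]]' | egrep "pos|contact"
```

```text
eef_pos: [0.5659, 0.0714, 0.0448]
contact_force: [0.7, -0.8, 6.1]
```

```bash
python3 -m creep '[[-1,0,-2.5,-0.2,0],[-1,0,-5,-0.4,0],[-1,0,-7.5,-0.6,0],[-1,0,-8,-0.7,0],[-1,0,-8,-0.7,0]]' | egrep "pos|contact"
```

```text
eef_pos: [0.5649, 0.0794, 0.0451]
contact_force: [2.1, 0.8, 5.0]
```

Lift is over 3 mm, so the left shaft is bent and goes to the tray. I'll lift off and relocate it.

```bash
python3 -m creep '[[-1,0,0,-15,0],[0,0,0,-40,0],[0,0,0,-40,0],[0,0,0,-40,0],[0,0,0,-40,0]]' | egrep "pos|contact|t:"
cat > look.py <<'E'
from meas import *
for c in("top","scene"): shafts(grab_frame(c),c)
E
python3 look.py;  python3 -m creep '[[0,0,0,-40,0],[0,0,0,-40,0],[0,0,0,-40,0],[0,0,0,-40,0],[0,0,0,-40,0]]'| egrep "pos|contact|t:"; python3 look.py
```

```text
t: 8.3
eef_pos: [0.5625, 0.0791, 0.0832]
eef_rot: [[0.993, 0.119, -0.004], [0.119, -0.993, -0.0], [-0.004, -0.0, -1.0]]
contact_force: [0.6, 0.7, -0.7]
top bare 163 centre [570.1 -69.7] len 108.5 ang 0.023
scene bare 70 centre [567.6 -69.3] len 102.0 ang 0.022
scene bare 71 centre [566.   69.3] len 102.4 ang 0.109
t: 8.82
eef_pos: [0.5627, 0.0791, 0.123]
eef_rot: [[0.993, 0.119, -0.004], [0.12, -0.993, -0.0], [-0.004, -0.0, -1.0]]
contact_force: [-0.9, 0.1, -0.6]
top bare 164 centre [570.1 -69.5] len 108.5 ang 0.024
scene bare 70 centre [567.6 -69.3] len 102.0 ang 0.022
scene bare 77 centre [565.8  69. ] len 103.1 ang 0.122
```

```bash
python3 -c "
from h import *; go(566,70,29,.115)"; python3 -m creep '[[0,2,9,20,0],[0,2,9,50,0],[0,2,9,75,0],[0,2,9,85,0],[0,2,9,85,0]]' | egrep "pos|contact|width"; python3 -c "
from h import *; go(566,70,29,.115)"
```

```text
t8.92 pos [562.8  79.1 123.1] yaw 0.120 shift [ 2.4  9.5 94. ] twist 0.005 F [ 0.6 -0.4 -0.4]
eef_pos: [0.5634, 0.0704, 0.0357]
contact_force: [-1.5, -0.4, 0.2]
gripper_width: 0.496
t9.33 pos [563.4  70.4  35.7] yaw 0.120 shift [2.6 0.7 6.7] twist 0.005 F [-1.5 -0.4  0.2]
```

```bash
python3 -m creep '[[0,3,0.5,6,0],[-0.3,3,0.5,8,0],[-1,3,0.5,8,0],[-1,3,0.5,8,0],[-1,3,0.5,8,0]]' 30 | egrep "pos|force|width";python3 -m creep '[[-1,0,0,0,0],[-1,0,0,0,0],[-1,0,0,0,0],[-1,0,0,0,0]]' 30 | egrep "pos|force|width"
```

```text
eef_pos: [0.5716, 0.0704, 0.0331]
contact_force: [1.2, 0.4, 0.7]
gripper_width: 0.122
finger_force: 29.8
eef_pos: [0.5716, 0.0704, 0.033]
contact_force: [0.6, -0.1, 4.3]
gripper_width: 0.123
finger_force: 30.2
```

```bash
python3 -m creep '[[-1,0,0,-5,0],[-1,0,0,-20,0],[-1,0,0,-45,0],[-1,0,0,-70,0],[-1,0,0,-70,0]]'| egrep "pos|force|width"; python3 -m creep '[[-1,-4,-18,0,0],[-1,-11,-48,0,0],[-1,-18,-80,0,0],[-1,-25,-112,0,0],[-1,-32,-144,0,0]]' >/dev/null; python3 -m creep '[[-1,-8,-32,0,0],[-1,-16,-64,0,0],[-1,-24,-96,0,0],[-1,-30,-124,0,0],[-1,-35,-140,0,0]]' | egrep "pos|force|width"
python3 - <<'E'
from h import *
go(469,350,100,.119)
f=grab_frame("scene"); save(f,"s2.png"); cv2.imwrite("pics/s2c.png",cv2.resize(f["image"][140:280,360:520,::-1],None,fx=4.5,fy=4.2,interpolation=3))
E
```

```text
eef_pos: [0.5733, 0.0704, 0.1062]
contact_force: [1.5, -0.1, -0.1]
gripper_width: 0.123
finger_force: 29.6
eef_pos: [0.4672, 0.3462, 0.0998]
contact_force: [-0.0, 0.4, -3.2]
gripper_width: 0.125
finger_force: 29.7
t11.33 pos [467.2 346.2  99.8] yaw 0.122 shift [ 2.3 -3.5 -0.2] twist 0.003 F [-0.   0.4 -3.2]
```

View pics/s2c.png

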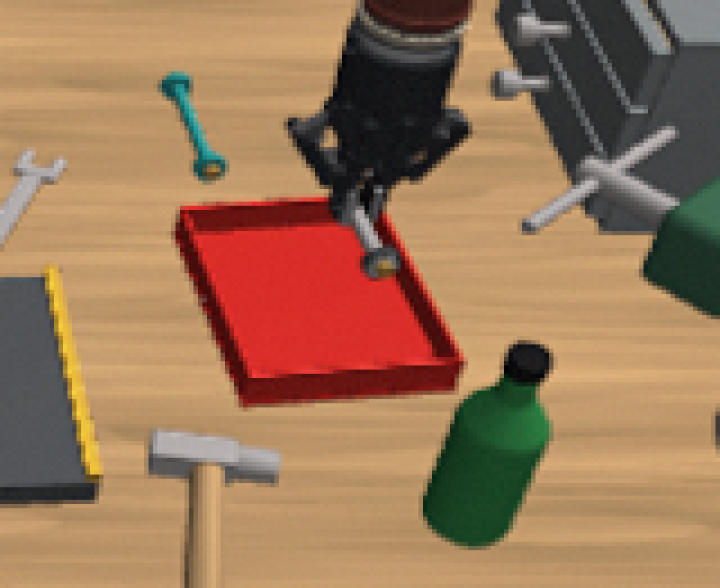

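The shaft is held above the tray, its end at crop (380,262). Now lower it.

```bash
python3 -m creep '[[-1,2,-3,25,0],[-1,2,-3,50,0],[-1,2,-3,70,0],[-1,2,-3,78,0],[-1,2,-3,78,0]]'| egrep "pos|contact"; python3 -m creep '[[-1,0,0,0,0],[-1,0,0,0,0]]'| egrep "pos|contact"
```

```text
eef_pos: [0.468, 0.3452, 0.0196]
contact_force: [-0.6, -0.6, -1.8]
eef_pos: [0.4725, 0.3478, 0.0248]
contact_force: [-0.1, -0.8, -1.8]
```

```bash
for i in 1 2 3; do python3 -m creep '[[-1,0,0,1,0],[-1,0,0,2,0],[-1,0,0,2,0]]'| egrep "pos|contact"; done
```

```text
eef_pos: [0.4723, 0.3478, 0.0228]
contact_force: [-0.1, -0.3, -2.0]
eef_pos: [0.4714, 0.3474, 0.0197]
contact_force: [-0.7, -0.2, -2.1]
eef_pos: [0.4713, 0.3474, 0.0175]
contact_force: [0.9, 0.4, -1.6]
```

```bash
for i in 1 2; do python3 -m creep '[[-1,0,0,1,0],[-1,0,0,1.5,0],[-1,0,0,1.5,0]]'| egrep "pos|contact"; done
```

```text
eef_pos: [0.4714, 0.3474, 0.0161]
contact_force: [0.7, -0.3, -2.6]
eef_pos: [0.4714, 0.3474, 0.0146]
contact_force: [0.1, 0.0, -2.4]
```

```bash
for i in 1 2; do python3 -m creep '[[-1,0,0,0.5,0],[-1,0,0,1,0],[-1,0,0,1,0]]'| egrep "pos|contact"; done
```

```text
eef_pos: [0.4716, 0.3476, 0.0141]
contact_force: [-0.5, -0.9, 0.7]
eef_pos: [0.4717, 0.3476, 0.014]
contact_force: [-2.5, -2.2, 6.1]
```

```bash
python3 -m creep '[[-0.7,0,0,-1,0],[-0.6,0,0,-1,0],[-0.4,0,0,-1,0],[-0.3,0,0,-1,0],[-0.3,0,0,-1,0]]'| egrep "pos|force|width"; python3 -m creep '[[-0.3,0,0,-10,0],[-0.3,0,0,-40,0],[-0.3,0,0,-75,0],[-0.3,0,0,-100,0],[-0.3,0,0,-100,0]]'| egrep "pos|contact"
python3 - <<'E'
from h import *
go(569.5,-73.5,66,.02)
f=grab_frame("scene"); cv2.imwrite("pics/s3c.png",cv2.resize(f["image"][140:280,360:520,::-1],None,fx=4,fy=4,interpolation=3))
E
```

```text
eef_pos: [0.4716, 0.3475, 0.0137]
contact_force: [-0.6, 0.1, 0.4]
gripper_width: 0.347
finger_force: 0.0
eef_pos: [0.4762, 0.3502, 0.1217]
contact_force: [1.1, 0.6, 0.2]
t14.55 pos [476.2 350.2 121.7] yaw 0.120 shift [ 41.3 432.1  53.9] twist 0.1 F [1.1 0.6 0.2]
```

View pics/s3c.png

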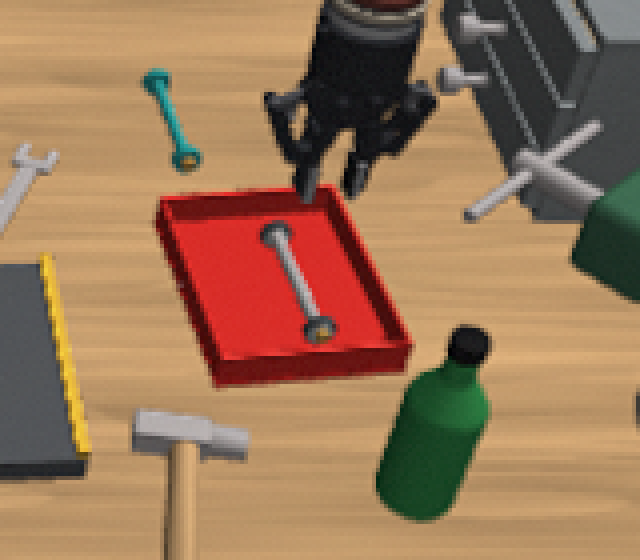

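Shaft A lies on the tray floor, from crop (277,235) to (320,330). Next is shaft B.

```bash
python3 -m creep '[[-1,3,35,0,0.05],[-1,6,75,0,0.1],[-1,10,115,0,0.1],[-1,14,155,0,0.1],[-1,18,195,0,0.1]]' | egrep "pos"
cat > tray.py <<'E'
from meas import *
f=grab_frame("scene"); hsv=cv2.cvtColor(f["image"],cv2.COLOR_RGB2HSV)
P=np.array([ray(f,u,v,.019) for v in range(400) for u in range(640)]).reshape(400,640,3)
m=(P[...,0]>.36)&(P[...,0]<.57)&(P[...,1]>.25)&(P[...,1]<.41)&(hsv[...,1]<110)&(hsv[...,2]>60)
rect(m,f,.019,"shaft in tray")
E
python3 tray.py; python3 -c "
from h import *; go(569.5,-75.5,66,.02)"
```

```text
eef_pos: [0.5116, 0.1543, 0.1127]
shaft in tray [468.  345.8] [146.2  24. ] 6.8
t15.07 pos [513.5 147.5 112.8] yaw 0.017 shift [ 52.3 223.6  48.1] twist -0.003 F [ 0.4 -3.6  0.1]
```

```bash
python3 -m creep '[[-1,9,38,5,0],[-1,18,76,10,0],[-1,27,114,15,0],[-1,36,152,20,0],[-1,45,190,30,0]]' | egrep "pos"; python3 -m creep '[[-1,4,18,10,0],[-1,7,33,18,0],[-1,7,33,18,0],[-1,7,33,18,0],[-1,7,33,18,0]]' | egrep "pos|contact"; python3 -c "
from h import *; go(569.5,-75.5,46,.02)"
```

```text
eef_pos: [0.5616, -0.0346, 0.0835]
eef_pos: [0.5685, -0.0646, 0.0654]
contact_force: [-0.0, 0.5, 0.1]
t15.90 pos [568.5 -64.6  65.4] yaw 0.020 shift [ 0.8 10.9 19.3] twist 0.0 F [-0.   0.5  0.1]
```

```bash
python3 -m creep '[[-1,1,11,0,0],[-1,1,11,8,0],[-1,1,11,16,0],[-1,1,11,19,0],[-1,1,11,19,0]]' | egrep "pos|contact"; python3 -m creep '[[-1,0,0,0,0],[-1,0,0,0,0]]' | egrep "pos|contact"; python3 -c "
from h import *; go(569.5,-75.5,46,.02)"
```

```text
eef_pos: [0.5688, -0.0761, 0.0451]
contact_force: [0.2, 0.2, -0.4]
eef_pos: [0.5703, -0.0766, 0.0467]
contact_force: [-0.0, -0.0, -0.2]
t16.48 pos [570.3 -76.6  46.7] yaw 0.020 shift [-0.8 -1.1  0.7] twist 0.0 F [-0.  -0.  -0.2]
```

```bash
python3 -m creep '[[-1,0,-1,1,0],[-1,0,-1,2,0],[-1,0,-1,2,0]]' | egrep "pos|contact"; python3 -m creep '[[-1,0,0,0.6,0],[-1,0,0,0.6,0]]' | egrep "pos|contact"; python3 -m creep '[[-1,0,0,0.6,0],[-1,0,0,0.6,0]]' | egrep "pos|contact"
```

```text
eef_pos: [0.5704, -0.0758, 0.0448]
contact_force: [-0.4, 0.1, 0.5]
eef_pos: [0.5703, -0.0759, 0.0442]
contact_force: [0.2, 1.0, -0.3]
eef_pos: [0.5703, -0.0759, 0.0436]
contact_force: [0.5, -0.5, 0.3]
```

```bash
python3 -m creep '[[-1,0,0,0.6,0],[-1,0,0,0.6,0]]' | egrep "pos|contact"; python3 -m creep '[[-1,0,0,0.6,0],[-1,0,0,0.6,0]]' | egrep "pos|contact"
```

```text
eef_pos: [0.5704, -0.0759, 0.043]
contact_force: [0.0, 0.4, 0.2]
eef_pos: [0.5705, -0.076, 0.0429]
contact_force: [-0.5, 0.3, 3.0]
```

```bash
python3 -m creep '[[-1,0,0,0.3,0],[-1,0,-2.5,0.3,0],[-1,0,-5,0.3,0],[-1,0,-7.5,0.3,0],[-1,0,-7.5,0.3,0]]' | egrep "pos|contact"; python3 -m creep '[[-1,0,-2.5,0,0],[-1,0,-5,0,0],[-1,0,-7.5,-0.1,0],[-1,0,-10,-0.2,0],[-1,0,-10,-0.2,0]]' | egrep "pos|contact"
```

```text
eef_pos: [0.5704, -0.0682, 0.043]
contact_force: [-2.7, -0.0, 5.5]
eef_pos: [0.5701, -0.0582, 0.0432]
contact_force: [-2.5, 0.2, 6.0]
```

```bash
python3 -m creep '[[-1,0,-2.5,0,0],[-1,0,-5,-0.2,0],[-1,0,-7.5,-0.3,0],[-1,0,-10,-0.4,0],[-1,0,-10,-0.4,0]]' | egrep "pos|contact"
```

```text
eef_pos: [0.57, -0.0482, 0.0437]
contact_force: [-2.4, 0.3, 6.5]
```

```bash
python3 -m creep '[[-1,0,-2.5,-0.1,0],[-1,0,-5,-0.2,0],[-1,0,-7.5,-0.3,0],[-1,0,-10,-0.4,0],[-1,0,-10,-0.4,0]]' | egrep "pos|contact"
```

```text
eef_pos: [0.5698, -0.0382, 0.0441]
contact_force: [-2.9, 0.1, 6.0]
```

```bash
python3 -m creep '[[-1,0,-2.5,-0.1,0],[-1,0,-5,-0.2,0],[-1,0,-7.5,-0.3,0],[-1,0,-10,-0.4,0],[-1,0,-10,-0.4,0]]' | egrep "pos|contact"; python3 -m creep '[[-1,0,0,-10,0],[0,0,0,-30,0],[0,0,0,-60,0],[0,0,0,-60,0],[0,0,0,-60,0]]' | egrep "pos|contact|t:"; python3 look.py; python3 -m creep '[[0,0,0,0,0],[0,0,0,0,0],[0,0,0,0,0],[0,0,0,0,0]]' | egrep "eef_pos|contact|t:"; python3 look.py;python3 -c "
from h import *; go(569.5,-37,30,.02)"
```

```text
eef_pos: [0.5696, -0.0281, 0.0443]
contact_force: [-2.8, 0.6, 5.2]
t: 19.9
eef_pos: [0.5717, -0.0288, 0.1063]
eef_rot: [[1.0, 0.02, 0.006], [0.02, -1.0, -0.001], [0.006, 0.001, -1.0]]
contact_force: [-0.0, -0.7, 0.1]
scene bare 26 centre [467.5  71.5] len 30.3 ang 1.492
scene bare 81 centre [567.1 -36.8] len 102.1 ang 0.026
t: 20.33
eef_pos: [0.5687, -0.0283, 0.1026]
eef_rot: [[1.0, 0.02, -0.002], [0.02, -1.0, 0.0], [-0.002, -0.0, -1.0]]
contact_force: [-0.1, 0.1, 0.3]
scene bare 26 centre [467.5  71.5] len 30.3 ang 1.492
scene bare 81 centre [567.1 -36.8] len 102.1 ang 0.026
t20.43 pos [569.1 -28.3 103. ] yaw 0.020 shift [ 0.3  8.7 73. ] twist -0.0 F [-0.2 -0.   0.5]
```

Total rise is about 1.4 mm (bow around 0.8 mm), so shaft B is straight and goes to the rack. Grasp it.

```bash
python3 -m creep '[[0,0,9,15,0],[0,0,9,40,0],[0,0,9,60,0],[0,0,9,68,0],[0,0,9,68,0]]' | egrep "pos|contact|width"; python3 -m creep '[[0,0,0,2,0],[-0.3,0,0,3,0],[-1,0,0,3,0],[-1,0,0,3,0],[-1,0,0,3,0]]' 30 | egrep "pos|contact|width"; python3 -m creep '[[-1,0,0,0,0],[-1,0,0,0,0],[-1,0,0,0,0]]' 30 | egrep "pos|force|width"; python3 look.py
```

```text
eef_pos: [0.567, -0.0369, 0.0328]
contact_force: [-0.6, -0.3, -0.8]
gripper_width: 0.504
eef_pos: [0.5707, -0.0375, 0.0339]
contact_force: [-0.5, -1.3, 1.6]
gripper_width: 0.123
eef_pos: [0.5707, -0.0375, 0.0338]
contact_force: [0.2, 0.6, 6.5]
gripper_width: 0.124
finger_force: 30.8
scene bare 64 centre [569.5 -38.7] len 97.5 ang 0.042
```

```bash
python3 -m creep '[[-1,0,0,-5,0],[-1,0,0,-20,0],[-1,0,0,-45,0],[-1,0,0,-70,0],[-1,0,0,-70,0]]'| egrep "pos|force|width"; python3 -m creep '[[-1,-6,18,0,0],[-1,-17,50,0,0],[-1,-28,84,0,0],[-1,-38,118,0,0],[-1,-48,150,0,0]]' >/dev/null; python3 -m creep '[[-1,-10,32,0,0],[-1,-19,62,0,0],[-1,-26,80,0,0],[-1,-29,89,0,0],[-1,-29,89,0,0]]' | egrep "pos|force|width"
python3 - <<'E'
from h import *
robot.get_state(); f=grab_frame("scene"); go(498.5,-278.3,60,.021)
cv2.imwrite("pics/s4c.png",cv2.resize(f["image"][160:260,190:310,::-1],None,fx=6,fy=6,interpolation=3))
f=grab_frame("top")
cv2.imwrite("pics/t4c.png",cv2.resize(f["image"][150:260,360:480,::-1],None,fx=5.4,fy=5.4,interpolation=3))
E
```

```text
eef_pos: [0.5726, -0.038, 0.1069]
contact_force: [2.1, -0.2, -0.9]
gripper_width: 0.119
finger_force: 30.1
eef_pos: [0.4957, -0.279, 0.101]
contact_force: [0.2, 0.5, -2.9]
gripper_width: 0.123
finger_force: 30.1
t22.92 pos [ 496.3 -277.5  101.1] yaw 0.018 shift [ 2.3  0.9 41.1] twist -0.003 F [ 0.1  0.1 -2.2]
```

View pics/s4c.png

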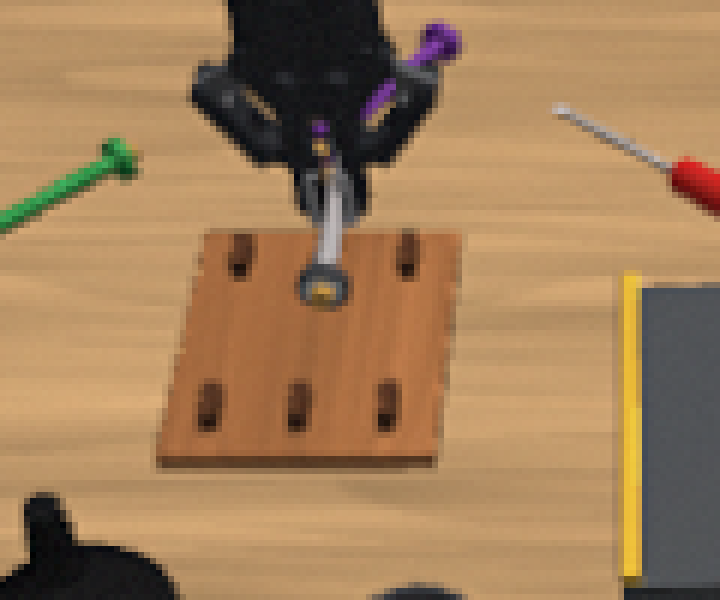

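Shaft B is held above the rack: its near end is at crop (323,290), and the front-row blocks are at (210,405), (298,405) and (387,405). I'll compute the groove from these.

```bash
python3 -c "
from h import *
f=grab_frame('scene')
for u,v in((210,405),(298,405),(387,405),(240,257),(408,254)): print((ray(f,190+u/6,160+v/6,.02)*1000).round(1))
"; python3 -m creep '[[-1,2,1,25,0],[-1,2,1,45,0],[-1,2,1,58,0],[-1,2,1,62,0],[-1,2,1,62,0]]'| egrep "pos|contact"; python3 -m creep '[[-1,0,0,0,0],[-1,0,0,0,0]]'| egrep "pos|contact"; python3 -c "
from h import *
go(498.5,-278.3,22,.021)
f=grab_frame('scene');cv2.imwrite('pics/s5c.png',cv2.resize(f['image'][170:250,200:290,::-1],None,fx=7,fy=7,interpolation=3))"
```

```text
[ 563.  -348.6   20. ]
[ 562.4 -301.1   20. ]
[ 561.7 -253.    20. ]
[ 445.7 -351.6   20. ]
[ 441.9 -255.4   20. ]
eef_pos: [0.4983, -0.2768, 0.0387]
contact_force: [0.8, 0.3, -2.4]
eef_pos: [0.5005, -0.2792, 0.0418]
contact_force: [1.4, -0.1, -1.7]
t23.60 pos [ 500.5 -279.2   41.8] yaw 0.020 shift [-2.  -1.  19.8] twist -0.001 F [ 1.4 -0.1 -1.7]
```

View pics/s5c.png

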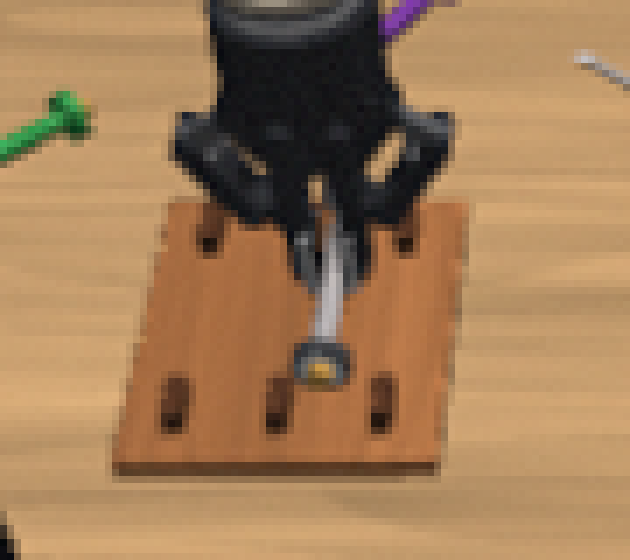

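Shaft B is over groove 1: its near bearing is at crop (321,362), between the blocks at (278,405) and (382,405). Lower with force checks.

```bash
python3 -c "
from h import *
f=grab_frame('scene'); print(ray(f,200+321/7,170+364/7,.046)*1000)"
python3 -m creep '[[-1,-1,-1,3,0],[-1,-1,-1,6,0],[-1,-1,-1,9,0],[-1,-1,-1,10,0],[-1,-1,-1,10,0]]'| egrep "pos|contact"; python3 -m creep '[[-1,0,0,1.5,0],[-1,0,0,3,0],[-1,0,0,3,0]]'| egrep "pos|contact"; python3 -m creep '[[-1,0,0,1.5,0],[-1,0,0,3,0],[-1,0,0,3,0]]'| egrep "pos|contact"
```

```text
[ 562.5493792  -277.95135705   46.        ]
eef_pos: [0.4978, -0.2775, 0.0298]
contact_force: [0.2, -0.7, -2.6]
eef_pos: [0.4981, -0.2777, 0.0272]
contact_force: [-0.6, 0.5, -1.8]
eef_pos: [0.4981, -0.2777, 0.0241]
contact_force: [-0.4, -0.0, -2.8]
```

```bash
for i in 1 2 3; do python3 -m creep '[[-1,0,0,0.5,0],[-1,0,0,1,0],[-1,0,0,1,0]]'| egrep "pos|contact"; done
```

```text
eef_pos: [0.4983, -0.2778, 0.0234]
contact_force: [1.1, -0.1, -1.5]
eef_pos: [0.4982, -0.2778, 0.0224]
contact_force: [0.2, -0.3, -2.6]
eef_pos: [0.4984, -0.2779, 0.0219]
contact_force: [-1.0, 0.5, 1.0]
```

Touched down; release, rise and check.

```bash
python3 -m creep '[[-0.7,0,0,0,0],[-0.6,0,0,-1,0],[-0.4,0,0,-1,0],[-0.3,0,0,-1,0],[-0.3,0,0,-1,0]]'| egrep "pos|force|width"; python3 -m creep '[[-0.3,0,0,-10,0],[-0.3,0,0,-40,0],[-0.3,0,0,-75,0],[-0.3,0,0,-110,0],[-0.3,-30,0,-130,0]]'| egrep "pos|contact"; python3 -m creep '[[-0.3,-30,0,0,0],[-0.3,-60,0,0,0],[-0.3,-60,0,0,0],[-0.3,-60,0,0,0]]'| egrep "eef_pos|contact"
python3 tray.py; python3 -c "
from h import *
f=grab_frame('scene');cv2.imwrite('pics/s6c.png',cv2.resize(f['image'][160:260,210:460,::-1],None,fx=3.2,fy=3.2,interpolation=3))"
```

```text
eef_pos: [0.4985, -0.278, 0.0227]
contact_force: [-0.8, -0.2, 0.3]
gripper_width: 0.352
finger_force: 0.0
eef_pos: [0.474, -0.2808, 0.159]
contact_force: [0.1, -1.2, 1.2]
eef_pos: [0.4073, -0.2795, 0.153]
contact_force: [0.4, 0.3, 0.0]
shaft in tray [467.9 346.5] [146.   24.2] 7.5
```

View pics/s6c.png

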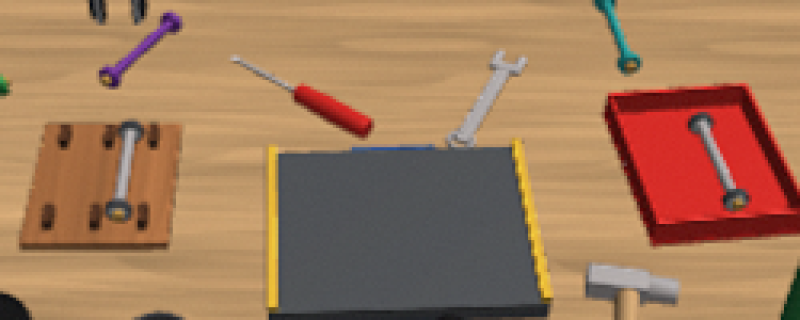

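Shaft B lies in the groove, from crop (130,130) to (118,210), between the block rows. Shaft A lies flat in the tray, and the bystanders look undisturbed.

```bash
python3 -c "
from h import *; print(robot.finish_job())"
```

```text
the job is handed in; nothing more can be done
None
```

I handed the job in, though no verdict came back: the left shaft (lift over 3 mm) was bent and lies flat in the red tray, and the right shaft (lift about 1.4 mm) was straight and lies in rack groove 1.

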